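# Clamp the blue-capped vial in the cam fixture

## Robot

A 6-joint arm with a two-finger parallel gripper is mounted at the origin on a cart in front of the work surface, level with it; the furniture and walls round the work are solid. World frame = base frame: x ahead of the robot, y to its left, z up, the work surface at z = 0. Lengths are in m, angles in rad, forces in N, time in s.
With the tool pointing down it reaches from about 0.35 to 0.775 m from the base axis. Payload 7.3 kg.
Tool frame: the origin (TCP) lies between the finger pads; the fingertips stand 8 mm ahead of it and the grasp point (between the pads) lies 11 mm behind it (robot.nose_length is the distance from the TCP to the fingertips, in m); z points along the fingers, y is the line along which they close (so a half turn about z gives the same grasp; the last joint's range is limited). The gripper opens to 92 mm and grips with 3 to 60 N. Pads are 19 mm wide; open, the fingers measure 130 mm over their backs; the gripper's body (75 mm by 190 mm) begins 47 mm behind the grasp point.
Start: joints at [1.195, 0.342, 1.524, -0, 1.275, -0.146], TCP at [0.12, 0.511, 0.235] pointing down, gripper open.
Joint ranges: [-2.53, 2.53], [-0.77, 2.02], [0.04, 2.7], [-1, 4.14], [0.28, 2.66], [-3.11, 3.11]. Speed limits (rad/s): [2.57, 2.57, 3.14, 3.14, 3.14, 3.14].

## Interface

Orientations are given as [roll, pitch, yaw] about the fixed x, y, z axes, in that order (R = Rz(yaw) Ry(pitch) Rx(roll)).
In Python, from cell import robot gives the robot as it stands. The module is installed in compiled form; this text tells all that it offers.
- The arm moves only by the shell command python3 -m jog 'ROWS' [FORCE]. ROWS is JSON, a list that holds one entry, the list of rows, each a list of 5 numbers: the gripper's target within -1 to 1 (fully open at 1, half-way at 0, shut at -1), then the shift along the tool's x, y, z in m, then the turn about the tool's z in rad. A call has 1 to 5 rows; each row is the pose to reach, as a shift and turn from the pose commanded when the call began, along the tool's axes at that moment; what a row does not reach only later rows make up. A row lasts 1/12 s, in which the tool goes at most 41.7 mm and 7.16 degrees, less where a joint would pass 70% of its speed; a pose out of reach is approached as far as the arm can. A call with a gripper value outside its range is refused whole. The fingers move at their own pace and stop on an object; FORCE is the grip in N (left out, the last holds). Time passes only in rows, so rows that repeat a pose let the fingers close. It gives the time, the measured TCP pose, the force, the opening and the grip force at its end, in the units of the state.
- robot.observe(): the state, without advancing time (a new reading comes with each control period).
- robot.read_camera(name): name is "side" or "top"; returns the picture (400x640x3 uint8, red, green, blue); there is no depth.
- robot.camera_model(name): a dict with "camera_matrix" (3x3 intrinsics, pixels), "position" and "attitude" of the camera in the world. Camera axes: x right, y down, z forward; pixel columns grow to the right and rows downward; lengths in m; the calibration is good to about 2 mm. A picture is of the moment at which its call begins. camera_model takes no time and is no camera call.
- robot.hand_in(): hands the job in; it is judged then, once.
The state is a dict: "time": time; "qpos": joint angles; "qvel": joint speeds; "joint_efforts": joint torques, N m; "tool_pos": TCP position; "tool_rot": TCP orientation; "contact_force": force on the tool from outside, world axes, zero at the start; "torque": the same for the moment, N m; "opening": finger opening in m; "grip_force": force on a finger pad.
Only numpy, scipy, OpenCV 4.12 (cv2) and the standard library are available. Lean on these libraries where they do the work, as an engineer would, in place of code of your own. Each camera call takes 0.05 s, during which the arm holds its last target. There are 200 camera calls.

## Task

Stand the blue-capped sample vial upright in the nest of the hand-cranked cam clamp, up against the V-block, and let go of it. Then turn the crank counterclockwise (seen from above) until the roller follower has climbed the cam and rests on its flat dwell, where the crank goes slack and stays put when released; do not wind it past the dwell, where the cam climbs again and crushes the vial. Leave the vial clamped and upright and everything else on the table undisturbed.

Things in the scene. Friction and masses are not known exactly. Their poses are not given: they have to be found in the camera images.
- vial1_mid (a point): centre (half-way up) of the sample vial with the BLUE cap: white upright cylinder, 26 mm in diameter, 52 mm tall, 12 g, standing loose on the table; z axis up along the vial
- vial0_mid (a point): centre of one vial with a white cap, same size, a bystander
- vial2_mid (a point): centre of the other vial with a white cap, same size, a bystander
- cam_fixture: hand-cranked cam clamp, bolted down; aluminium base plate 130 (its x) x 300 (its y) x 12 mm. Origin: centre of the plate's underside on the table; z up; +y is the clamping direction, from cam to V-block. On it: cam shaft at y = -85 mm, blue guide block 46 x 30 mm (top 40 mm over the table) at y = +7 mm, nest at y = +100 mm
- nest (a point): where the centre (half-way up) of the vial is when it stands on the base plate (12 mm over the table) and touches both walls of the blue 90-degree V-block, which closes the nest's +y side and is 22 mm high (top 34 mm over the table). The nest is open at +x, -x and above. Axes as cam_fixture
- shaft_axis (a point): point on the vertical crank axis, level with grip_mid. Counterclockwise from the start the crank passes 0.2 to 2.2 rad of base circle (about 1 N of friction along the grip's path), a rise of 1.35 rad (swells smoothly to 7 to 13 N, dies away in its last 0.3 rad; springs back if let go), the dwell of 0.3 rad (about 1 N; stays if let go), then a steep climb, with a stop 0.35 rad past the dwell
- grip_mid (a point): middle of the crank's upright black grip: 22 mm in diameter, free to spin on its pin, 70 to 116 mm over the table (a screw adds 2 mm), on a crank arm of 60 mm radius whose top is 68 mm over the table; it travels on a level circle about shaft_axis. The arm is clamped on the shaft at an angle that differs each time (within 0.8 rad), so the grip's place does not tell where the dwell is
- jaw: orange jaw with rubber face, 30 mm wide, 14 to 34 mm over the table, pushed along the fixture's +y by the roller follower (lift 20 mm to the dwell) through a 2 N/mm spring. Open, its face is 12 mm short of a seated vial. On the dwell it holds the vial with about 12 N; over 19 N crushes the vial, reached about 0.12 rad past the dwell's end. Origin: the roller's axis; axes as cam_fixture
- rubber_stamp: wooden hand stamp, bystander
- torch: black torch, bystander
- parts_tin: small round tin, bystander

How it is judged:
By the outcome, as a careful person would: the job done as asked, in the order asked, and still so for the second after the job is handed in, with the robot touching nothing.
It also fails if it takes over 72 s, if anything falls off the work surface, if the arm or the gripper's body presses on something with over 40 N, if the wrist force passes 120 N, or if a joint passes its speed limit or range.

## Working session

There is one attempt and no reset: what is moved stays moved. The work goes in short steps, Python scripts to look and compute and a shell command to move; the robot and the scene stay as the last step left them, time stands still between calls to the robot, and variables do not carry over. Pictures are saved under pics/ and viewed, at most 10 in all, crops included, and the job is handed in when it is done.

```bash
mkdir -p pics
python3 - <<'E'
from cell import robot
import cv2,numpy as np
s=robot.observe();print(s)
for n in("top","side"):
    cv2.imwrite(f"pics/{n}0.png",robot.read_camera(n)[...,::-1]);print(robot.camera_model(n))
E
```

```text
{'time': 0.0, 'qpos': array([ 1.19502557e+00,  3.42693225e-01,  1.52502956e+00,  2.45193263e-07,
        1.27539698e+00, -1.45999541e-01]), 'qvel': array([-0.00068095, -0.00062965, -0.00030834,  0.00041511, -0.00047277,
        0.00120179]), 'joint_efforts': array([ 2.36721098e-04, -4.31238914e+01, -2.44219226e+01,  7.18901306e-02,
        5.56211499e-02, -1.09521932e-04]), 'tool_pos': array([0.11940056, 0.51083042, 0.23405589]), 'tool_rot': array([-3.14008183e+00, -2.22397685e-04,  2.91182119e+00]), 'contact_force': array([ 0.32437767,  0.37587357, -0.10066626]), 'torque': array([-0.02916649, -0.02441683, -0.00588602]), 'grip_force': 0.0, 'opening': 0.09180253819137038}
{'camera_matrix': array([[433.01838242,   0.        , 317.58405806],
       [  0.        , 433.01838242, 198.31467001],
       [  0.        ,   0.        ,   1.        ]]), 'position': array([0.30308751, 0.05926139, 1.43774073]), 'attitude': array([-2.99261996, -0.01302957, -1.55320342])}
{'camera_matrix': array([[369.44440789,   0.        , 320.33916444],
       [  0.        , 369.44440789, 197.30511055],
       [  0.        ,   0.        ,   1.        ]]), 'position': array([0.51473316, 0.91909918, 0.66902196]), 'attitude': array([-2.16605179, -0.02422553, -3.12251821])}
```

View pics/top0.png

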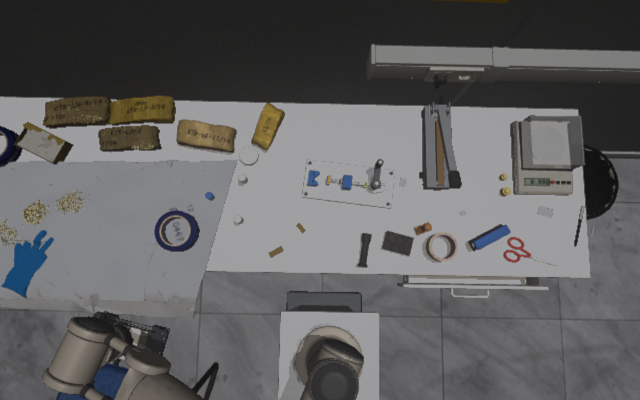

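View pics/side0.png

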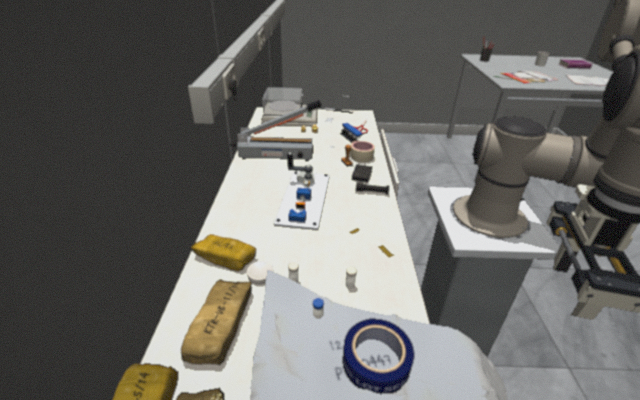

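The top view shows the blue cap at (209,196), white caps at (242,180) and (238,219), the V-block at (313,178), guide at (347,182), shaft at (376,184) and black grip at (379,163). The side view shows the blue cap at (318,303), V-block at (298,215), guide at (303,193) and grip near (291,160).

```bash
cat > h.py <<'E'
from cell import robot
import cv2,numpy as np
from scipy.spatial.transform import Rotation as Ro
def cam(n):
    m=robot.camera_model(n);return m["camera_matrix"],np.array(m["position"]),Ro.from_euler('xyz',m["attitude"]).as_matrix()
def ray(n,uv):
    K,p,R=cam(n);d=R@np.linalg.solve(K,[uv[0],uv[1],1.]);return p,d/np.linalg.norm(d)
def plane(n,uv,z):
    p,d=ray(n,uv);return p+d*(z-p[2])/d[2]
def tri(a,b):
    p,d=ray("top",a);q,e=ray("side",b)
    s=np.linalg.lstsq(np.c_[d,-e],q-p,rcond=None)[0];A=p+s[0]*d;B=q+s[1]*e
    return (A+B)/2,np.linalg.norm(A-B)
def proj(n,X):
    K,p,R=cam(n);c=K@(R.T@(np.array(X)-p));return c[:2]/c[2]
def crop(img,x0,y0,x1,y1,k,f): cv2.imwrite(f,cv2.resize(img[y0:y1,x0:x1],None,fx=k,fy=k,interpolation=cv2.INTER_CUBIC))
def blobs(img,lo,hi,x0,y0,x1,y1,mina=4):
    hsv=cv2.cvtColor(img[y0:y1,x0:x1],cv2.COLOR_BGR2HSV);m=cv2.inRange(hsv,np.array(lo),np.array(hi))
    n,l,s,c=cv2.connectedComponentsWithStats(m)
    return [(s[i,4],(s[i,:4]+[x0,y0,0,0]).tolist(),(c[i]+[x0,y0]).round(2).tolist()) for i in range(1,n) if s[i,4]>=mina]
E
python3 - <<'E'
from h import *
t=cv2.imread("pics/top0.png");s=cv2.imread("pics/side0.png")
B=([100,110,50],[125,255,255])
print("top",*blobs(t,*B,200,150,400,215),sep="\n");print("side",*blobs(s,*B,270,150,340,320),sep="\n")
a=cv2.resize(t[150:215,295:405],None,fx=5,fy=5,interpolation=cv2.INTER_CUBIC)
b=cv2.resize(s[145:235,265:335],None,fx=3.5,fy=3.5,interpolation=cv2.INTER_CUBIC)
c=np.zeros((330,800,3),np.uint8);c[:325,:550]=a;c[:b.shape[0],550:550+b.shape[1]]=b
d=cv2.resize(s[255:320,240:370],None,fx=3,fy=3,interpolation=cv2.INTER_CUBIC)
e=cv2.resize(t[165:225,195:265],None,fx=3,fy=3,interpolation=cv2.INTER_CUBIC)
f=np.zeros((200,800,3),np.uint8);f[:195,:390]=d;f[:180,400:610]=e
cv2.imwrite("pics/c1.png",np.vstack([c,f]))
E
```

```text
top
(np.int32(106), [308, 171, 11, 15], [312.48, 177.7])
(np.int32(95), [343, 175, 9, 14], [346.86, 181.58])
(np.int32(36), [206, 192, 7, 7], [208.81, 195.17])
side
(np.int32(95), [297, 189, 13, 10], [303.58, 192.63])
(np.int32(139), [289, 210, 17, 11], [297.06, 215.39])
(np.int32(79), [313, 299, 10, 10], [317.71, 303.29])
```

View pics/c1.png

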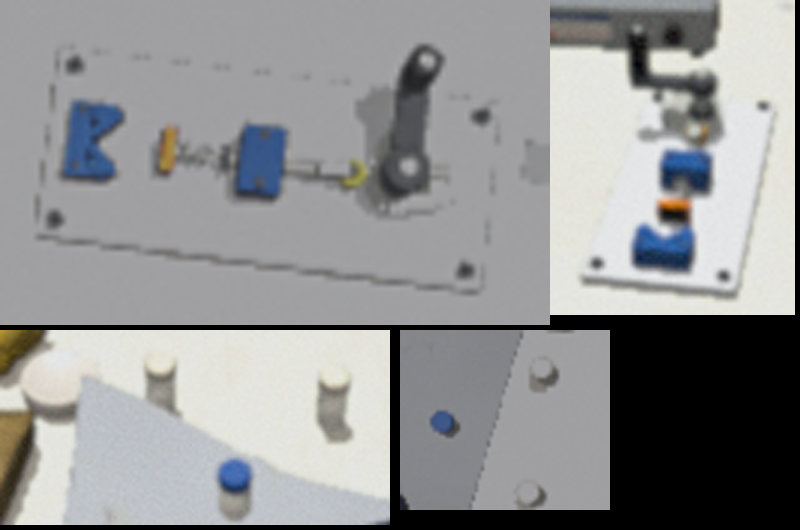

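The crop shows plate screws at about (309.6,162.8), (391,173), (306,193.6) and (388,204). The grip's top end is at about (380.3,162.2), the shaft hub at (376,184), and the blue vial stands clear of its neighbours.

Run:
```python
from h import *
np.set_printoptions(precision=4,suppress=True)
t=cv2.imread("pics/top0.png")
o=np.array([295,150])-0.4
S=[np.array(p)/5+o for p in[(73,64),(480,115),(55,218),(465,270)]]
P=np.array([plane("top",p,.013) for p in S]);print(P)
c=P.mean(0);ey=(P[0]+P[2]-P[1]-P[3])[:2];ey/=np.linalg.norm(ey);yaw=np.arctan2(-ey[0],ey[1]);print("c",c,"yaw",yaw,"lens",np.linalg.norm(P[0]-P[1]),np.linalg.norm(P[0]-P[2]))
v=plane("top",(312.48,177.7),.032);g=plane("top",(346.86,181.58),.038)
g2,e=tri((346.86,181.58),(303.58,191.5));print("v",v,"g",g,"tri",g2,e)
for n,q in (("g",g),("v",v)):
    d=(q-c)[:2];print(n,"in fixture y",d@ey,"x",d@[ey[1],-ey[0]])
ax=(v-g)[:2];print("yaw vg",np.arctan2(-ax[0],ax[1]))
print("nest",c[:2]+.1*ey,"shaft",c[:2]-.085*ey)
print("cap tri",tri((208.81,195.17),(317.71,303.29)),plane("top",(208.81,195.17),.052),plane("side",(317.71,303.29),.05))
print("grip top",plane("top",np.array((427,60))/5+o,.117), "hub",plane("top",np.array((405,170))/5+o,.075))
print("side grip top",plane("side",np.array((637-550,32))/3.5+[265,145],.117))
hsv=cv2.cvtColor(t,cv2.COLOR_BGR2HSV)
for p in((242.5,179.5),(238,219)):print("white",plane("top",p,.052))
```

```text
[[ 0.639   0.0749  0.013 ]
 [ 0.6095 -0.1997  0.013 ]
 [ 0.5337  0.0847  0.013 ]
 [ 0.504  -0.1889  0.013 ]]
c [ 0.5715 -0.0572  0.013 ] yaw -0.10751965772817632 lens 0.27609162906666723 0.1057696985603272
v [0.583  0.0627 0.032 ] g [ 0.571  -0.0506  0.038 ] tri [ 0.5713 -0.051   0.0326] 0.0016074105480076313
g in fixture y 0.006516543780411123 x -0.0012143954777169771
v in fixture y 0.12052124741673285 x -0.001537022704269068
yaw vg -0.10468971865547361
nest [0.5823 0.0422] shaft [ 0.5624 -0.1418]
cap tri (array([0.5154, 0.3979, 0.0456]), np.float64(0.0006268158540514427)) [0.5148 0.3963 0.052 ] [0.5151 0.4016 0.05  ]
grip top [ 0.6216 -0.1478  0.117 ] hub [ 0.5592 -0.14    0.075 ]
side grip top [ 0.6193 -0.1379  0.117 ]
white [0.5684 0.29   0.052 ]
white [0.4393 0.2988 0.052 ]
```

```bash
cat >> h.py <<'E'
def go(x,y,z,yaw=None):
    s=robot.observe();r=Ro.from_euler('xyz',s["tool_rot"]);w=s["tool_rot"][2]
    print("shift",r.inv().apply(np.array([x,y,z])-s["tool_pos"]).round(4),"turn",None if yaw is None else round((w-yaw+np.pi)%(2*np.pi)-np.pi,3),"at",s["tool_pos"].round(4),s["tool_rot"].round(3),"F",s["contact_force"].round(1),"t",s["time"])
E
python3 -m jog '[[[1,-0.04,-0.002,0,0],[1,-0.08,-0.004,0,0],[1,-0.12,-0.006,0,0],[1,-0.16,-0.008,0,0],[1,-0.2,-0.01,0,0]]]' 10
python3 -m jog '[[[1,-0.04,-0.002,0.01,0],[1,-0.08,-0.004,0.02,0],[1,-0.12,-0.006,0.03,0],[1,-0.16,-0.008,0.04,0],[1,-0.2,-0.01,0.05,0]]]'
python3 -m jog '[[[1,0,0,0,0.12],[1,0,0,0,0.24],[1,0,0,0,0.36],[1,0,0,0,0.48],[1,0,0,0,0.6]]]'
python3 -m jog '[[[1,0,0,0,0.12],[1,0,0,0,0.24],[1,0,0,0,0.36],[1,0,0,0,0.48],[1,0,0,0,0.6]]]'
python3 -c "
from h import *
go(.515,.397,.12,1.465)"
```

```text
time: 0.52
tool_pos: [0.3135, 0.455, 0.2345]
tool_rot: [-3.141, -0.0, 2.912]
contact_force: [0.3, 0.5, -0.4]
opening: 0.0915
grip_force: 0.0
time: 0.93
tool_pos: [0.5061, 0.3996, 0.1838]
tool_rot: [-3.141, -0.001, 2.912]
contact_force: [-0.4, 1.7, 0.3]
opening: 0.0918
grip_force: 0.0
time: 1.35
tool_pos: [0.5044, 0.4003, 0.184]
tool_rot: [-3.14, -0.0, 2.306]
contact_force: [-0.1, -0.1, -0.6]
opening: 0.0917
grip_force: 0.0
time: 1.77
tool_pos: [0.5043, 0.4005, 0.1841]
tool_rot: [-3.141, 0.0, 1.706]
contact_force: [-0.1, 0.2, 0.1]
opening: 0.0919
grip_force: 0.0
shift [-0.0049  0.0102  0.0641] turn 0.241 at [0.5043 0.4005 0.1841] [-3.141  0.     1.706] F [-0.1  0.2  0.1] t 1.7667
```

```bash
python3 -m jog '[[[1,-0.005,0.010,0.03,0.12],[1,-0.005,0.010,0.06,0.24],[1,-0.005,0.010,0.08,0.24],[1,-0.005,0.010,0.10,0.24],[1,-0.005,0.010,0.10,0.24]]]'
python3 - <<'E'
from h import *
go(.515,.397,.034,1.465)
t=robot.read_camera("top")[...,::-1];s=robot.read_camera("side")[...,::-1]
a=cv2.resize(t[160:230,170:270],None,fx=4,fy=4);b=cv2.resize(s[230:330,260:360],None,fx=4,fy=4)
c=np.zeros((400,800,3),np.uint8);c[:280,:400]=a;c[:,400:]=b;cv2.imwrite("pics/c2.png",c)
E
```

```text
time: 2.18
tool_pos: [0.5126, 0.3954, 0.0796]
tool_rot: [-3.134, 0.005, 1.472]
contact_force: [-1.0, -0.7, -0.6]
opening: 0.0917
grip_force: 0.0
shift [0.0021 0.0026 0.0456] turn 0.007 at [0.5126 0.3954 0.0796] [-3.134  0.005  1.472] F [-1.  -0.7 -0.6] t 2.1833
```

View pics/c2.png

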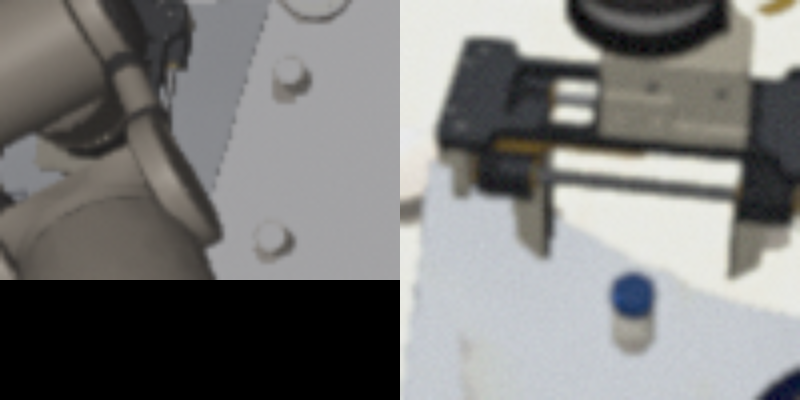

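The side crop shows both fingertips at about (294,294) and (345,299), straddling the blue cap at (318,304).

```bash
python3 -m jog '[[[1,0.002,0.0026,0.02,0],[1,0.002,0.0026,0.046,0],[1,0.002,0.0026,0.046,0]]]'
python3 - <<'E'
from h import *
print(plane("side",(319.5,296),.072))
go(.515,.397,.034,1.465)
E
python3 -m jog '[[[-0.6,0,0,0,0],[-0.6,0,0,0,0],[-0.6,0,0,0,0],[-0.6,0,0,0,0],[-0.6,0,0,0,0]]]' 10
python3 -m jog '[[[-0.6,0,0,0,0],[-0.6,0,0,0,0],[-0.6,0,0,0,0],[-0.6,0,0,0,0],[-0.6,0,0,0,0]]]' 10
```

```text
time: 2.53
tool_pos: [0.5164, 0.398, 0.0362]
tool_rot: [-3.138, 0.003, 1.472]
contact_force: [-1.3, -0.9, -0.7]
opening: 0.0914
grip_force: 0.0
[0.51188379 0.40099549 0.072     ]
shift [-0.0011 -0.0013  0.0022] turn 0.007 at [0.5164 0.398  0.0362] [-3.138e+00  3.000e-03  1.472e+00] F [-1.3 -0.9 -0.7] t 2.5333
time: 2.95
tool_pos: [0.5184, 0.3992, 0.0401]
tool_rot: [3.14, -0.001, 1.472]
contact_force: [-0.2, -0.4, 0.9]
opening: 0.0633
grip_force: 0.0
time: 3.37
tool_pos: [0.5179, 0.3988, 0.0387]
tool_rot: [-3.142, -0.0, 1.472]
contact_force: [0.2, -0.4, -0.6]
opening: 0.0295
grip_force: 0.0
```

```bash
python3 -m jog '[[[0,-0.001,0,0,0],[0,-0.001,0,0.002,0],[0,-0.001,0,0.006,0],[0,-0.001,0,0.006,0],[0,-0.001,0,0.006,0]]]' 10
python3 -m jog '[[[-0.8,0,0,0,0],[-0.8,0,0,0,0],[-0.8,0,0,0,0],[-0.8,0,0,0,0],[-0.8,0,0,0,0]]]' 12
python3 -m jog '[[[-0.8,0,0,0,0],[-0.8,0,0,0,0],[-0.8,0,0,0,0]]]' 12
```

```text
time: 3.78
tool_pos: [0.5175, 0.3977, 0.0322]
tool_rot: [-3.141, 0.0, 1.472]
contact_force: [0.5, -0.3, 0.2]
opening: 0.0457
grip_force: 0.0
time: 4.2
tool_pos: [0.5178, 0.3979, 0.0328]
tool_rot: [3.141, -0.0, 1.472]
contact_force: [-0.0, 0.7, 0.3]
opening: 0.0251
grip_force: 12.0
time: 4.45
tool_pos: [0.5178, 0.3979, 0.0328]
tool_rot: [3.141, -0.0, 1.472]
contact_force: [0.0, -0.3, 0.8]
opening: 0.0254
grip_force: 12.0
```

```bash
python3 -m jog '[[[-0.8,0,0,-0.02,0],[-0.8,0,0,-0.05,0],[-0.8,0,0,-0.09,0],[-0.8,-0.03,0.008,-0.1,0],[-0.8,-0.06,0.016,-0.1,0]]]'
python3 -m jog '[[[-0.8,-0.035,0.01,0,0],[-0.8,-0.07,0.02,0,0],[-0.8,-0.105,0.03,0,0],[-0.8,-0.14,0.04,0,0],[-0.8,-0.175,0.05,0,0]]]'
python3 -m jog '[[[-0.8,-0.035,0.01,0,0],[-0.8,-0.07,0.02,0,0.007],[-0.8,-0.1,0.028,0,0.007],[-0.8,-0.115,0.032,0,0.007],[-0.8,-0.115,0.032,0,0.007]]]'
python3 -m jog '[[[-0.8,0,0,0,0],[-0.8,0,0,0,0]]]'
python3 - <<'E'
from h import *
go(.5807,.037,.07,1.465)
E
```

```text
time: 4.87
tool_pos: [0.5294, 0.3382, 0.1372]
tool_rot: [3.134, -0.005, 1.475]
contact_force: [0.7, 0.3, 0.3]
opening: 0.0249
grip_force: 12.0
time: 5.28
tool_pos: [0.5603, 0.1558, 0.1329]
tool_rot: [3.141, -0.0, 1.472]
contact_force: [0.7, 0.3, 0.7]
opening: 0.0252
grip_force: 12.0
time: 5.7
tool_pos: [0.5813, 0.0362, 0.1328]
tool_rot: [3.141, 0.001, 1.461]
contact_force: [0.5, 0.4, -0.9]
opening: 0.0253
grip_force: 12.0
time: 5.87
tool_pos: [0.5805, 0.0406, 0.1327]
tool_rot: [-3.141, -0.0, 1.465]
contact_force: [0.3, 0.5, 0.4]
opening: 0.0252
grip_force: 12.0
shift [-0.0036  0.0006  0.0627] turn -0.0 at [0.5805 0.0406 0.1327] [-3.141 -0.     1.465] F [0.3 0.5 0.4] t 5.8667
```

```bash
python3 -m jog '[[[-0.8,-0.002,0.0006,0.03,0],[-0.8,-0.0036,0.0006,0.06,0],[-0.8,-0.0036,0.0006,0.063,0],[-0.8,-0.0036,0.0006,0.063,0]]]'
python3 - <<'E'
from h import *
go(.5807,.037,.0448,1.465)
t=robot.read_camera("top")[...,::-1];s=robot.read_camera("side")[...,::-1]
a=cv2.resize(t[150:210,295:375],None,fx=5,fy=5);b=cv2.resize(s[165:235,265:345],None,fx=5,fy=5)
c=np.zeros((350,800,3),np.uint8);c[:300,:400]=a;c[:,400:]=b;cv2.imwrite("pics/c3.png",c)
E
```

```text
time: 6.2
tool_pos: [0.5795, 0.0376, 0.0683]
tool_rot: [-3.137, -0.0, 1.466]
contact_force: [0.3, -0.2, -0.3]
opening: 0.025
grip_force: 12.0
shift [-0.0004  0.0014  0.0235] turn 0.001 at [0.5795 0.0376 0.0683] [-3.137 -0.     1.466] F [ 0.3 -0.2 -0.3] t 6.2
```

View pics/c3.png

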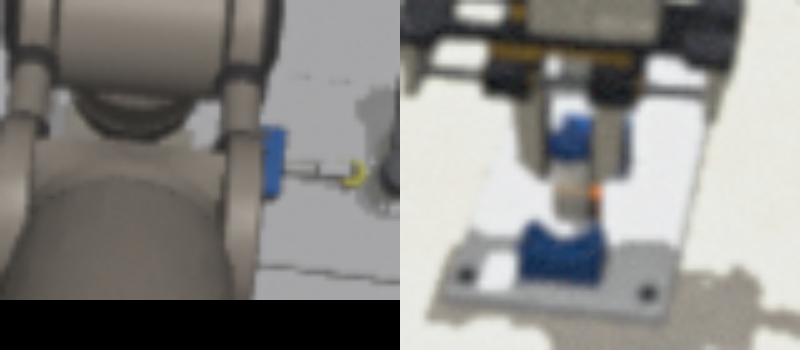

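The side crop shows the vial upright, between jaw and V-block, and in line with the V notch (notch at about (378,213) in the full picture). Now I'll lower it.

```bash
python3 -m jog '[[[-0.8,0,0.001,0.01,0],[-0.8,0,0.001,0.016,0],[-0.8,0,0.001,0.019,0],[-0.8,0,0.001,0.019,0],[-0.8,0,0.001,0.019,0]]]'
python3 -m jog '[[[-0.8,0,0,0.002,0],[-0.8,0,0,0.002,0],[-0.8,0,0,0.002,0]]]'
python3 -m jog '[[[-0.8,0,0,0.002,0],[-0.8,0,0,0.002,0],[-0.8,0,0,0.002,0]]]'
```

```text
time: 6.72
tool_pos: [0.5819, 0.0361, 0.0507]
tool_rot: [-3.141, -0.0, 1.465]
contact_force: [-0.0, 0.1, -0.4]
opening: 0.0253
grip_force: 12.0
time: 6.97
tool_pos: [0.582, 0.0361, 0.0488]
tool_rot: [3.141, -0.0, 1.465]
contact_force: [-0.1, -1.1, -0.9]
opening: 0.025
grip_force: 12.0
time: 7.22
tool_pos: [0.5818, 0.0361, 0.0466]
tool_rot: [-3.141, -0.0, 1.465]
contact_force: [0.1, -0.5, -0.5]
opening: 0.0254
grip_force: 12.0
```

```bash
python3 -m jog '[[[-0.8,0,0,0.0015,0],[-0.8,0,0,0.0015,0],[-0.8,0,0,0.0015,0]]]'
python3 -m jog '[[[-0.8,0.002,0,0,0],[-0.8,0.003,0,0,0],[-0.8,0.003,0,0,0]]]'
python3 -m jog '[[[-0.8,0.001,0,0,0],[-0.8,0.0015,0,0,0],[-0.8,0.0015,0,0,0]]]'
python3 -m jog '[[[-0.8,0.001,0,0,0],[-0.8,0.0015,0,0,0],[-0.8,0.0015,0,0,0]]]'
```

```text
time: 7.47
tool_pos: [0.5819, 0.0361, 0.0451]
tool_rot: [-3.141, -0.0, 1.465]
contact_force: [1.0, -0.2, -0.3]
opening: 0.0251
grip_force: 12.0
time: 7.72
tool_pos: [0.5823, 0.0394, 0.0453]
tool_rot: [3.141, -0.0, 1.465]
contact_force: [0.0, -0.6, -0.7]
opening: 0.025
grip_force: 12.0
time: 7.97
tool_pos: [0.5824, 0.0407, 0.0452]
tool_rot: [3.142, -0.0, 1.465]
contact_force: [0.0, 1.0, 0.4]
opening: 0.0252
grip_force: 12.0
time: 8.22
tool_pos: [0.5826, 0.042, 0.0452]
tool_rot: [3.142, 0.0, 1.465]
contact_force: [-0.5, -1.0, -0.1]
opening: 0.0254
grip_force: 12.0
```

```bash
for i in 1; do python3 -m jog '[[[-0.8,0.001,0,0,0],[-0.8,0.001,0,0,0],[-0.8,0.001,0,0,0]]]'
python3 -m jog '[[[-0.8,0.001,0,0,0],[-0.8,0.001,0,0,0],[-0.8,0.001,0,0,0]]]'; done
```

```text
time: 8.47
tool_pos: [0.5826, 0.0424, 0.0452]
tool_rot: [-3.141, 0.001, 1.465]
contact_force: [-2.2, -5.4, 1.6]
opening: 0.0251
grip_force: 12.0
time: 8.72
tool_pos: [0.5826, 0.0433, 0.0453]
tool_rot: [-3.141, 0.001, 1.465]
contact_force: [-1.7, -5.0, 0.7]
opening: 0.0253
grip_force: 12.0
```

```bash
python3 -m jog '[[[-0.8,0,0,0.001,0],[-0.8,0,0,0.001,0],[-0.8,0,0,0.001,0]]]'
python3 -m jog '[[[-0.8,-0.0005,0,0.001,0],[-0.8,-0.0005,0,0.001,0],[-0.8,-0.0005,0,0.001,0]]]'
```

```text
time: 8.97
tool_pos: [0.5827, 0.0432, 0.0448]
tool_rot: [3.142, 0.001, 1.465]
contact_force: [-2.9, -5.9, 4.5]
opening: 0.0249
grip_force: 12.0
time: 9.22
tool_pos: [0.5828, 0.0431, 0.0445]
tool_rot: [3.141, 0.0, 1.465]
contact_force: [-4.5, -4.3, 9.9]
opening: 0.0256
grip_force: 12.0
```

```bash
python3 -m jog '[[[-0.8,0,-0.001,-0.001,0],[-0.8,0,-0.001,-0.001,0]]]' 3
python3 -m jog '[[[-0.3,0,0,0,0],[-0.3,0,0,0,0],[-0.1,0,0,0,0],[0.1,0,0,0,0],[0.1,0,0,0,0]]]' 
python3 -m jog '[[[0.1,0,0,0,0],[0.1,0,0,-0.02,0],[0.1,0,0,-0.05,0],[0.1,0,0,-0.09,0],[0.1,0,0,-0.13,0]]]' 
python3 -m jog '[[[0.1,0.04,0,-0.02,0],[0.1,0.08,0,-0.02,0],[0.1,0.12,0,-0.02,0],[0.1,0.12,0,-0.02,0]]]'
python3 - <<'E'
from h import *
t=robot.read_camera("top")[...,::-1];s=robot.read_camera("side")[...,::-1]
a=cv2.resize(t[150:215,300:400],None,fx=4,fy=4);b=cv2.resize(s[145:235,265:345],None,fx=5,fy=5)
c=np.zeros((450,800,3),np.uint8);c[:260,:400]=a;c[:,400:]=b;cv2.imwrite("pics/c4.png",c)
E
```

```text
time: 9.38
tool_pos: [0.5824, 0.0437, 0.0448]
tool_rot: [3.14, -0.0, 1.465]
contact_force: [0.9, -1.6, 2.3]
opening: 0.0256
grip_force: 3.0
time: 9.8
tool_pos: [0.5815, 0.0439, 0.0439]
tool_rot: [-3.141, -0.0, 1.465]
contact_force: [0.5, 0.9, 0.4]
opening: 0.0471
grip_force: 0.0
time: 10.22
tool_pos: [0.5809, 0.0438, 0.1749]
tool_rot: [-3.139, -0.0, 1.465]
contact_force: [0.5, 0.5, -0.4]
opening: 0.0505
grip_force: 0.0
time: 10.55
tool_pos: [0.5943, 0.1697, 0.1948]
tool_rot: [3.14, -0.004, 1.47]
contact_force: [-1.1, 0.1, -0.5]
opening: 0.0506
grip_force: 0.0
```

View pics/c4.png

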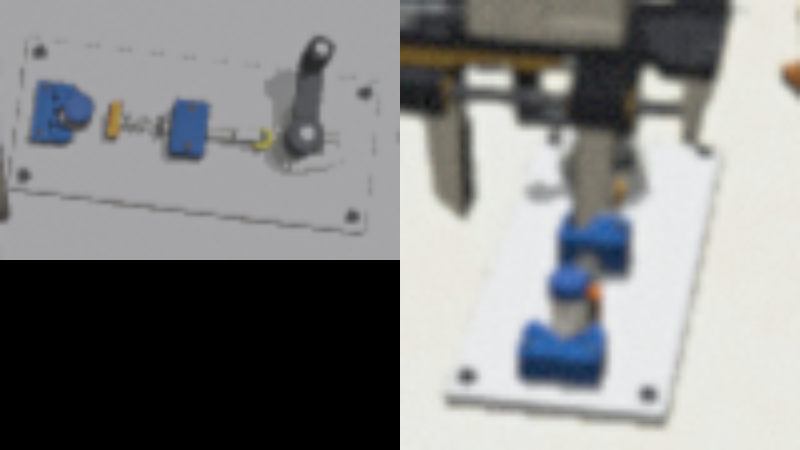

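The vial stands upright in the V notch (cap at top-view (318,177)), with the jaw still open. Before working at the crank, I'll check where the overhead rail is.

Run:
```python
from h import *
for a in((372,70),(372,48)):
  for b in((197,88),(205,120),(245,112)): print(a,b,*[np.round(q,3) for q in tri(a,b)])
go(.6213,-.144,.17,1.465)
```

```text
(372, 70) (197, 88) [ 0.847 -0.091  0.331] 0.043
(372, 70) (205, 120) [ 0.866 -0.106  0.238] 0.003
(372, 70) (245, 112) [ 0.788 -0.098  0.29 ] 0.1
(372, 48) (197, 88) [ 0.875 -0.093  0.34 ] 0.014
(372, 48) (205, 120) [ 0.894 -0.106  0.251] 0.064
(372, 48) (245, 112) [ 0.811 -0.093  0.308] 0.157
shift [-0.3041  0.0588  0.0239] turn 0.003 at [0.594  0.1645 0.1939] [-3.141  0.     1.468] F [ 0.7 -0.6  0.6] t 10.65
```

```bash
python3 -m jog '[[[-0.05,-0.04,0.01,0,0],[-0.05,-0.08,0.02,0,0],[-0.05,-0.12,0.03,0,0],[-0.05,-0.16,0.04,0,0],[-0.05,-0.2,0.05,0,0]]]' 
python3 -m jog '[[[-0.05,-0.035,0.009,0,0],[-0.05,-0.07,0.009,0,0],[-0.05,-0.1,0.009,0,0],[-0.05,-0.104,0.009,0,0],[-0.05,-0.104,0.009,0,0]]]'
python3 - <<'E'
from h import *
robot.read_camera("top")
go(.6213,-.144,.13,1.465)
s=robot.read_camera("side")[...,::-1]
crop(s,240,100,340,200,5,"pics/c5.png")
E
```

```text
time: 11.07
tool_pos: [0.6223, -0.0446, 0.194]
tool_rot: [-3.141, 0.0, 1.464]
contact_force: [1.6, -0.7, -1.0]
opening: 0.0435
grip_force: 0.0
time: 11.48
tool_pos: [0.6198, -0.1491, 0.1937]
tool_rot: [-3.141, 0.0, 1.46]
contact_force: [-0.1, 0.5, 0.6]
opening: 0.0436
grip_force: 0.0
shift [0.0032 0.0009 0.0638] turn -0.003 at [ 0.6201 -0.1471  0.1938] [-3.141e+00 -1.000e-03  1.462e+00] F [-0.1 -0.   0.5] t 11.5333
```

View pics/c5.png

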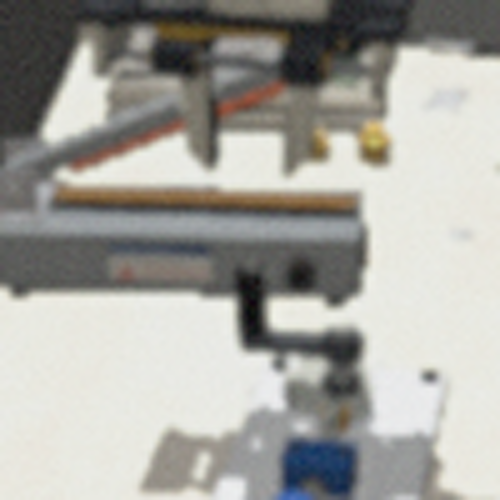

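The side crop shows the fingertip midpoint (about column 251 in the crop) directly above the black grip (column 250), with the hub no higher than the arm.

```bash
python3 -m jog '[[[-0.05,0.003,0.001,0.03,0],[-0.05,0.003,0.001,0.06,0],[-0.05,0.003,0.001,0.09,0],[-0.05,0.003,0.001,0.108,0],[-0.05,0.003,0.001,0.108,0]]]' 
python3 -m jog '[[[-0.2,0,0,0,0],[-0.4,0,0,0,0],[-0.8,0,0,0,0],[-0.8,0,0,0,0],[-0.8,0,0,0,0]]]' 5
python3 -m jog '[[[-0.8,0,0,0,0],[-0.8,0,0,0,0],[-0.8,0,0,0,0]]]' 5
```

```text
time: 12.0
tool_pos: [0.6196, -0.14, 0.0816]
tool_rot: [-3.133, -0.002, 1.467]
contact_force: [-0.4, -0.1, -0.8]
opening: 0.0436
grip_force: 0.0
time: 12.42
tool_pos: [0.6228, -0.1427, 0.088]
tool_rot: [3.139, 0.0, 1.465]
contact_force: [-1.6, -0.2, 5.5]
opening: 0.022
grip_force: 5.0
time: 12.67
tool_pos: [0.6229, -0.1427, 0.0879]
tool_rot: [3.139, 0.0, 1.465]
contact_force: [0.4, 0.6, 6.2]
opening: 0.0215
grip_force: 5.0
```

```bash
python3 -m jog '[[[-0.3,0,0,0,0],[-0.3,0,0,0,0],[-0.3,0,0,0,0]]]' 5
python3 -m jog '[[[-0.3,0,0,0,0],[-0.3,0,0,0,0],[-0.3,0,0,0,0]]]' 5
```

```text
time: 12.92
tool_pos: [0.6223, -0.1427, 0.0863]
tool_rot: [3.141, -0.0, 1.465]
contact_force: [-0.2, -0.1, -0.1]
opening: 0.0318
grip_force: 0.0
time: 13.17
tool_pos: [0.6222, -0.1427, 0.0861]
tool_rot: [-3.141, -0.0, 1.465]
contact_force: [0.4, 0.2, 0.1]
opening: 0.0321
grip_force: 0.0
```

```bash
cat >> h.py <<'E'
C=np.array([.5626,-.141])
def crank():
    s=robot.observe();d=s["tool_pos"][:2]-C;a=np.arctan2(d[1],d[0]);u=np.array([np.cos(a),np.sin(a)]);f=s["contact_force"][:2]
    print("th %.3f r %.4f Ftan %.1f Frad %.1f Fz %.1f t %.2f"%(a%(2*np.pi)+.106,np.hypot(*d),f@[-u[1],u[0]],f@u,s["contact_force"][2],s["time"]))
E
python3 -m jog '[[[-0.9,0,0,0,0],[-0.9,0,0,0,0],[-0.9,0,0,0,0],[-0.9,0,0,0,0]]]' 40
python3 - <<'E'
from h import *
crank()
for i in range(14):
    t=.076+.3*i;k=t+np.arange(1,6)*.06
    print(round(t,3),[(round(float(x),4),round(float(y),4)) for x,y in zip(.06*(np.sin(k)-np.sin(t)),.06*(np.cos(k)-np.cos(t)))])
E
```

```text
time: 13.5
tool_pos: [0.6226, -0.1427, 0.0862]
tool_rot: [3.141, 0.0, 1.465]
contact_force: [2.1, 0.2, -2.1]
opening: 0.0213
grip_force: 40.0
th 6.361 r 0.0601 Ftan 0.3 Frad 2.1 Fz -2.1 t 13.50
0.076 [(0.0036, -0.0004), (0.0071, -0.001), (0.0106, -0.0018), (0.0141, -0.0028), (0.0175, -0.004)]
0.376 [(0.0033, -0.0014), (0.0065, -0.003), (0.0096, -0.0048), (0.0126, -0.0068), (0.0155, -0.009)]
0.676 [(0.0027, -0.0023), (0.0053, -0.0048), (0.0078, -0.0075), (0.01, -0.0103), (0.0122, -0.0132)]
0.976 [(0.0019, -0.003), (0.0037, -0.0062), (0.0052, -0.0094), (0.0066, -0.0128), (0.0077, -0.0162)]
1.276 [(0.0009, -0.0035), (0.0017, -0.007), (0.0022, -0.0106), (0.0025, -0.0141), (0.0026, -0.0177)]
1.576 [(-0.0001, -0.0036), (-0.0005, -0.0072), (-0.001, -0.0107), (-0.0018, -0.0143), (-0.0028, -0.0177)]
1.876 [(-0.0012, -0.0034), (-0.0026, -0.0067), (-0.0042, -0.01), (-0.0059, -0.0131), (-0.0079, -0.0161)]
2.176 [(-0.0021, -0.0029), (-0.0044, -0.0057), (-0.0069, -0.0083), (-0.0095, -0.0108), (-0.0123, -0.0131)]
2.476 [(-0.0029, -0.0021), (-0.0059, -0.0041), (-0.009, -0.0059), (-0.0123, -0.0075), (-0.0156, -0.0088)]
2.776 [(-0.0034, -0.0012), (-0.0069, -0.0022), (-0.0104, -0.0029), (-0.0139, -0.0035), (-0.0175, -0.0038)]
3.076 [(-0.0036, -0.0001), (-0.0072, -0.0), (-0.0108, 0.0003), (-0.0143, 0.0008), (-0.0179, 0.0015)]
3.376 [(-0.0035, 0.0009), (-0.0069, 0.0021), (-0.0102, 0.0034), (-0.0135, 0.005), (-0.0166, 0.0067)]
3.676 [(-0.003, 0.0019), (-0.006, 0.004), (-0.0088, 0.0063), (-0.0114, 0.0087), (-0.0139, 0.0113)]
3.976 [(-0.0023, 0.0027), (-0.0045, 0.0056), (-0.0065, 0.0086), (-0.0083, 0.0117), (-0.0099, 0.0149)]
```

```bash
python3 -m jog '[[[-0.9,0.0036,-0.0004,0,0],[-0.9,0.0071,-0.001,0,0],[-0.9,0.0106,-0.0018,0,0],[-0.9,0.0141,-0.0028,0,0],[-0.9,0.0175,-0.004,0,0]]]'; python3 -c "from h import *;crank()"
python3 -m jog '[[[-0.9,0.0033,-0.0014,0,0],[-0.9,0.0065,-0.003,0,0],[-0.9,0.0096,-0.0048,0,0],[-0.9,0.0126,-0.0068,0,0],[-0.9,0.0155,-0.009,0,0]]]'; python3 -c "from h import *;crank()"
python3 -m jog '[[[-0.9,0,0,0,0],[-0.9,0,0,0,0]]]'; python3 -c "from h import *;crank()"
```

```text
time: 13.92
tool_pos: [0.6212, -0.1243, 0.0864]
tool_rot: [3.139, -0.0, 1.465]
contact_force: [6.4, -1.3, -4.9]
opening: 0.0211
grip_force: 40.0
th 0.383 r 0.0610 Ftan -3.0 Frad 5.8 Fz -4.9 t 13.92
time: 14.33
tool_pos: [0.6147, -0.1077, 0.0865]
tool_rot: [3.137, -0.0, 1.465]
contact_force: [10.2, -0.0, -6.6]
opening: 0.0215
grip_force: 40.0
th 0.674 r 0.0618 Ftan -5.5 Frad 8.6 Fz -6.6 t 14.33
time: 14.5
tool_pos: [0.6145, -0.1072, 0.0864]
tool_rot: [3.138, -0.001, 1.465]
contact_force: [8.8, 1.8, -4.0]
opening: 0.0212
grip_force: 40.0
th 0.683 r 0.0619 Ftan -3.3 Frad 8.4 Fz -4.0 t 14.50
```

```bash
cat >> h.py <<'E'
C=np.array([.5634,-.1356])
def rows(cmd,a,step,n=5):
    "tool-axis shifts from commanded cmd to n successive crank angles after a (world)"
    T=np.array([[.1056,.9944],[.9944,-.1056]])
    for i in range(1,n+1):
        p=C+.06*np.array([np.cos(a+i*step),np.sin(a+i*step)]);print((T@(p-cmd)).round(4),end=" ")
    print("-> cmd",p.round(4),"a",round(a+n*step,3))
    return p,a+n*step
E
python3 - <<'E'
from h import *
T=np.array([[.1056,.9944],[.9944,-.1056]])
cmd=np.array([.6226,-.1427])+T.T@[.033,-.013];print(cmd)
a=.47
for i in range(5): cmd,a=rows(cmd,a,.06)
E
```

```text
[ 0.6131576 -0.108512 ]
[0.0034 0.0017] [ 0.0063 -0.0006] [ 0.009 -0.003] [ 0.0115 -0.0055] [ 0.0139 -0.0082] -> cmd [ 0.6065 -0.0938] a 0.77
[ 0.0022 -0.0028] [ 0.0043 -0.0058] [ 0.0061 -0.0089] [ 0.0078 -0.0121] [ 0.0093 -0.0153] -> cmd [ 0.5922 -0.083 ] a 1.07
[ 0.0013 -0.0034] [ 0.0024 -0.0068] [ 0.0032 -0.0103] [ 0.0039 -0.0138] [ 0.0043 -0.0174] -> cmd [ 0.5754 -0.0768] a 1.37
[ 0.0002 -0.0036] [ 0.0003 -0.0072] [ 0.0001 -0.0108] [-0.0004 -0.0144] [-0.001  -0.0179] -> cmd [ 0.5575 -0.0759] a 1.67
[-0.0008 -0.0035] [-0.0019 -0.0069] [-0.0031 -0.0103] [-0.0046 -0.0136] [-0.0062 -0.0168] -> cmd [ 0.5401 -0.0803] a 1.97
```

```bash
python3 -m jog '[[[-0.9,0.0034,0.0017,0,0],[-0.9,0.0063,-0.0006,0,0],[-0.9,0.009,-0.003,0,0],[-0.9,0.0115,-0.0055,0,0],[-0.9,0.0139,-0.0082,0,0]]]'|head -1; python3 -c "from h import *;crank()"
python3 -m jog '[[[-0.9,0.0022,-0.0028,0,0],[-0.9,0.0043,-0.0058,0,0],[-0.9,0.0061,-0.0089,0,0],[-0.9,0.0078,-0.0121,0,0],[-0.9,0.0093,-0.0153,0,0]]]'; python3 -c "from h import *;crank()"
python3 -m jog '[[[-0.9,0,0,0,0],[-0.9,0,0,0,0]]]'; python3 -c "from h import *;crank()"
```

```text
time: 14.92
th 0.860 r 0.0588 Ftan -8.8 Frad -3.6 Fz -4.1 t 14.92
time: 15.33
tool_pos: [0.5929, -0.085, 0.0863]
tool_rot: [3.138, 0.003, 1.465]
contact_force: [5.5, -11.1, -7.5]
opening: 0.0213
grip_force: 40.0
th 1.149 r 0.0586 Ftan -10.4 Frad -6.8 Fz -7.5 t 15.33
time: 15.5
tool_pos: [0.5923, -0.0846, 0.0862]
tool_rot: [3.14, 0.003, 1.465]
contact_force: [3.5, -8.6, -5.6]
opening: 0.0211
grip_force: 40.0
th 1.161 r 0.0586 Ftan -7.3 Frad -5.8 Fz -5.6 t 15.50
```

```bash
sed -i 's/^C=np.array(\[.5634,-.1356\])/C=np.array([.5632,-.138])/' h.py
python3 - <<'E'
from h import *
cmd=np.array([.5922,-.083])
a=1.085;crank()
for i in range(6): cmd,a=rows(cmd,a,.05,4)
E
```

```text
th 1.177 r 0.0608 Ftan -7.2 Frad -5.9 Fz -5.6 t 15.50
[-0.001  -0.0036] [-0.0001 -0.0064] [ 0.0007 -0.0094] [ 0.0013 -0.0123] -> cmd [ 0.5801 -0.0804] a 1.285
[ 0.0005 -0.003 ] [ 0.0008 -0.0059] [ 0.0009 -0.0089] [ 0.001  -0.0119] -> cmd [ 0.5683 -0.0782] a 1.485
[-0.0001 -0.003 ] [-0.0004 -0.006 ] [-0.0009 -0.009 ] [-0.0014 -0.0119] -> cmd [ 0.5564 -0.0784] a 1.685
[-0.0007 -0.0029] [-0.0016 -0.0058] [-0.0026 -0.0086] [-0.0038 -0.0114] -> cmd [ 0.5447 -0.0809] a 1.885
[-0.0013 -0.0027] [-0.0027 -0.0053] [-0.0043 -0.0079] [-0.006  -0.0104] -> cmd [ 0.5337 -0.0858] a 2.085
[-0.0018 -0.0024] [-0.0037 -0.0047] [-0.0058 -0.0069] [-0.0079 -0.009 ] -> cmd [ 0.5239 -0.0927] a 2.285
```

```bash
python3 -m jog '[[[-0.9,-0.001,-0.0036,0,0],[-0.9,-0.0001,-0.0064,0,0],[-0.9,0.0007,-0.0094,0,0],[-0.9,0.0013,-0.0123,0,0],[-0.9,0.0013,-0.0123,0,0]]]'|head -1; python3 -m jog '[[[-0.9,0,0,0,0],[-0.9,0,0,0,0]]]'
python3 - <<'E'
from h import *
crank()
t=robot.read_camera("top")[...,::-1];s=robot.read_camera("side")[...,::-1];crank()
for n,i,bx in(("top",t,(300,150,400,215)),("side",s,(265,145,345,235))):
  print(n,blobs(np.ascontiguousarray(i),[5,140,80],[20,255,255],*bx))
E
```

```text
time: 15.92
time: 16.08
tool_pos: [0.5814, -0.0803, 0.0863]
tool_rot: [3.138, 0.0, 1.465]
contact_force: [7.4, -2.1, -6.7]
opening: 0.0214
grip_force: 40.0
th 1.371 r 0.0605 Ftan -7.7 Frad 0.2 Fz -6.7 t 16.08
th 1.372 r 0.0605 Ftan -8.6 Frad 0.8 Fz -5.8 t 16.18
top [(np.int32(17), [323, 176, 3, 8], [324.06, 179.29])]
side [(np.int32(4), [288, 149, 4, 1], [289.5, 149.0]), (np.int32(5), [343, 159, 2, 3], [343.6, 159.8])]
```

```bash
python3 -m jog '[[[-0.9,0.0005,-0.003,0,0],[-0.9,0.0008,-0.0059,0,0],[-0.9,0.0008,-0.0059,0,0],[-0.9,0.0008,-0.0059,0,0],[-0.9,0.0008,-0.0059,0,0]]]'|head -1
python3 - <<'E'
from h import *
crank()
t0=cv2.imread("pics/top0.png")
t=robot.read_camera("top")[...,::-1];crank()
for i in(t0,t): print(blobs(np.ascontiguousarray(i),[5,140,80],[20,255,255],310,165,400,215))
crop(t,300,150,400,215,6,"pics/c6.png")
E
```

```text
time: 16.6
th 1.468 r 0.0605 Ftan -8.4 Frad -0.2 Fz -5.9 t 16.60
th 1.468 r 0.0605 Ftan -8.9 Frad 0.5 Fz -5.9 t 16.65
[(np.int32(6), [328, 176, 2, 5], [328.17, 177.67])]
[(np.int32(16), [323, 176, 3, 8], [324.12, 179.31])]
```

View pics/c6.png

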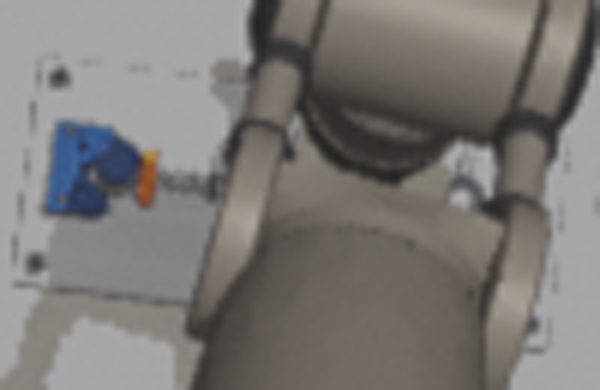

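The top crop shows the orange jaw now against the vial, which still sits in the V. From here I'll step in 0.1 rad increments.

```bash
python3 -m jog '[[[-0.9,0.0001,-0.003,0,0],[-0.9,0.0002,-0.006,0,0],[-0.9,0.0002,-0.006,0,0],[-0.9,0.0002,-0.006,0,0]]]'|head -1; python3 -c "from h import *;crank()"
python3 -m jog '[[[-0.9,0,0,0,0]]]'|head -1; python3 -c "from h import *;crank()"
```

```text
time: 16.98
th 1.569 r 0.0606 Ftan -8.5 Frad 0.5 Fz -6.2 t 16.98
time: 17.07
th 1.569 r 0.0605 Ftan -7.6 Frad -1.4 Fz -6.2 t 17.07
```

```bash
python3 -m jog '[[[-0.9,-0.0001,-0.003,0,0],[-0.9,-0.0004,-0.006,0,0],[-0.9,-0.0004,-0.006,0,0],[-0.9,-0.0004,-0.006,0,0]]]'|head -1; python3 -c "from h import *;crank()"
python3 -m jog '[[[-0.9,0,0,0,0]]]'|head -1; python3 -c "from h import *;crank()"
```

```text
time: 17.4
th 1.675 r 0.0606 Ftan -8.0 Frad 0.1 Fz -5.5 t 17.40
time: 17.48
th 1.674 r 0.0606 Ftan -7.4 Frad 0.0 Fz -5.6 t 17.48
```

```bash
python3 -m jog '[[[-0.9,-0.0005,-0.003,0,0],[-0.9,-0.001,-0.0059,0,0],[-0.9,-0.001,-0.0059,0,0],[-0.9,-0.001,-0.0059,0,0]]]'|head -1; python3 -c "from h import *;crank()"
python3 -m jog '[[[-0.9,0,0,0,0]]]'|head -1; python3 -c "from h import *;crank()"
```

```text
time: 17.82
th 1.784 r 0.0606 Ftan -5.0 Frad 0.1 Fz -4.1 t 17.82
time: 17.9
th 1.785 r 0.0606 Ftan -5.0 Frad 0.2 Fz -3.3 t 17.90
```

```bash
python3 -m jog '[[[-0.9,-0.0007,-0.0029,0,0],[-0.9,-0.0016,-0.0058,0,0],[-0.9,-0.0016,-0.0058,0,0],[-0.9,-0.0016,-0.0058,0,0]]]'|head -1; python3 -c "from h import *;crank()"
python3 -m jog '[[[-0.9,0,0,0,0]]]'|head -1; python3 -c "from h import *;crank()"
```

```text
time: 18.23
th 1.898 r 0.0606 Ftan -2.4 Frad 0.0 Fz -1.5 t 18.23
time: 18.32
th 1.898 r 0.0606 Ftan -1.8 Frad 0.5 Fz -0.7 t 18.32
```

```bash
python3 -m jog '[[[-0.9,-0.001,-0.0028,0,0],[-0.9,-0.0022,-0.0056,0,0],[-0.9,-0.0022,-0.0056,0,0],[-0.9,-0.0022,-0.0056,0,0]]]'|head -1; for i in 1; do python3 -c "from h import *;crank()"
python3 -m jog '[[[-0.9,0,0,0,0]]]'|head -1; python3 -c "from h import *;crank()";python3 -m jog '[[[-0.9,0,0,0,0]]]'|head -1; python3 -c "from h import *;crank()"; done
```

```text
time: 18.65
th 2.004 r 0.0606 Ftan -1.6 Frad 0.8 Fz 0.0 t 18.65
time: 18.73
th 2.003 r 0.0606 Ftan -0.6 Frad 1.7 Fz 1.0 t 18.73
time: 18.82
th 2.003 r 0.0606 Ftan -0.1 Frad 1.7 Fz 1.0 t 18.82
```

```bash
python3 -m jog '[[[-0.9,-0.001,-0.002,0,0],[-0.9,-0.0019,-0.0037,0,0],[-0.9,-0.0019,-0.0037,0,0],[-0.9,-0.0019,-0.0037,0,0]]]'|head -1; for i in 1; do python3 -c "from h import *;crank()"
python3 -m jog '[[[-0.9,0,0,0,0]]]'|head -1; python3 -c "from h import *;crank()";python3 -m jog '[[[-0.9,0,0,0,0]]]'|head -1; python3 -c "from h import *;crank()"; done
```

```text
time: 19.15
th 2.068 r 0.0605 Ftan -1.9 Frad 4.0 Fz 2.6 t 19.15
time: 19.23
th 2.068 r 0.0605 Ftan -2.1 Frad 4.6 Fz 3.1 t 19.23
time: 19.32
th 2.068 r 0.0605 Ftan -1.5 Frad 5.2 Fz 1.1 t 19.32
```

```bash
python3 -m jog '[[[-0.6,0,0,0,0],[-0.3,0,0,0,0],[-0.05,0,0,0,0],[-0.05,0,0,0,0],[-0.05,0,0,0,0]]]'|head -2
python3 -m jog '[[[-0.05,0,0,-0.01,0],[-0.05,0,0,-0.04,0],[-0.05,0,0,-0.08,0],[-0.05,0,0,-0.12,0],[-0.05,0,0,-0.14,0]]]'
python3 -m jog '[[[-0.05,0,-0.04,0,0],[-0.05,0,-0.08,0,0],[-0.05,0,-0.12,0,0],[-0.05,0,-0.13,0,0],[-0.05,0,-0.13,0,0]]]'
python3 -m jog '[[[-0.05,-0.04,0,0,0],[-0.05,-0.08,0,0,0],[-0.05,-0.12,0,0,0],[-0.05,-0.16,0,0,0],[-0.05,-0.16,0,0,0]]]'
python3 - <<'E'
from h import *
t=robot.read_camera("top")[...,::-1];s=robot.read_camera("side")[...,::-1]
a=cv2.resize(t[150:215,300:400],None,fx=4,fy=4);b=cv2.resize(s[145:235,265:345],None,fx=5,fy=5)
c=np.zeros((560,800,3),np.uint8);c[:260,:400]=a;c[:450,400:]=b;c[270:550,:395]=cv2.resize(s[230:330,230:371],(395,280));cv2.imwrite("pics/c7.png",c)
E
```

```text
time: 19.73
tool_pos: [0.5405, -0.0828, 0.0861]
time: 20.15
tool_pos: [0.5419, -0.0829, 0.232]
tool_rot: [3.134, 0.002, 1.465]
contact_force: [0.8, 0.3, -0.1]
opening: 0.0437
grip_force: 0.0
time: 20.57
tool_pos: [0.4091, -0.0682, 0.2272]
tool_rot: [3.141, 0.0, 1.464]
contact_force: [0.8, 0.9, 0.7]
opening: 0.0436
grip_force: 0.0
time: 20.98
tool_pos: [0.3952, -0.2348, 0.2267]
tool_rot: [3.139, 0.004, 1.46]
contact_force: [-0.4, 0.3, -0.3]
opening: 0.0435
grip_force: 0.0
```

View pics/c7.png

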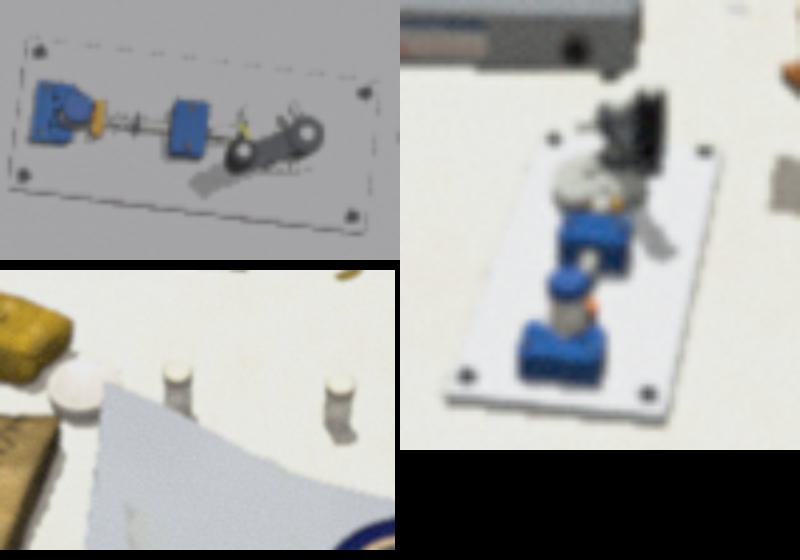

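The vial is upright and clamped by the jaw, the bystander vials haven't moved, and the grip's top end is at about (361,187) in the top view. Next I'll check that the crank angle held after release.

Run:
```python
from h import *
t=robot.read_camera("top")[...,::-1]
g=plane("top",np.array((244,150))/4+[299.6,149.6],.117)[:2];print(g,"expected tool",(.5405,-.0828),"minus pad offset ~(0,.003)")
S=np.array([.563,-.141]);d=g-S;print(np.arctan2(d[1],d[0]),np.hypot(*d))
t0=cv2.cvtColor(np.ascontiguousarray(t),cv2.COLOR_BGR2GRAY)
import time
t2=cv2.cvtColor(np.ascontiguousarray(robot.read_camera("top")[...,::-1]),cv2.COLOR_BGR2GRAY)
print(cv2.absdiff(t0,t2)[150:215,340:400].max())
```

```text
[ 0.53936297 -0.0872015 ] expected tool (0.5405, -0.0828) minus pad offset ~(0,.003)
1.9847688101938967 0.05876213034161217
4
```

```bash
python3 -c "
from cell import robot
print(robot.hand_in())"
```

```text
the job is handed in; nothing more can be done
None
```

I stood the blue-capped vial in the nest against the V-block, released it, and cranked the clamp onto its dwell; the crank held when let go, the vial was upright and clamped in the last pictures, I saw nothing else on the table disturbed, and the job is handed in at about 21 s.

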